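Push the ink pad through the dust flap

TASK

Put the tin ink pad away in its wooden dust box by pushing only, without grasping or lifting it. With one finger press down the lever beside the ledge so that the self-closing flap swings in while the pad is still outside, and keep it held open with that finger while the other finger pushes the pad along the ledge through the mouth until it drops inside; do not use the pad itself to shove the flap open. Then let the lever go so that the flap shuts, and leave the stamps and spools standing where they are.

Things in the scene. Friction and masses are not known exactly. Their poses are not given: they have to be found in the camera images.
- pad_box: Fixed wooden dust box with a loading ledge, one piece. Origin: on the counter under the middle of the mouth's front face; x points from the ledge into the box (away from the robot, yaw within 0.2 rad), y left, z up. Ledge: x -125 to 0 mm, top at z 75, between guide rails (inner faces y +-50.5, outer +-58, tops z 83); waxed, friction about 0.25. Clear roof: top at z 132 at the mouth, rising 20 degrees to the rear, walls' top z 167.
- mouth (a point): Middle of the mouth's lower front edge, at ledge height. The mouth lies in the box's x = 0 plane, 106 mm wide, 46 mm high up to the hinge axle (8 mm thick, axis 121 mm above the counter). Its sill is 6 mm deep, then the inside drops 69 mm: what has its middle well past the sill tips over and falls in.
- inside (a point): Middle of the box's inner floor, 6 mm above the counter; the inside is 104 mm deep (x) and 106 mm wide (y).
- flap (a joint): Hinge of metal flap and lever, axis along box y at box x 4, z 121 mm. 0 = shut: flap hangs straight down across the mouth, 44 mm long, to 2 mm above the ledge. Grows to 2.0 rad as the lever goes down and the flap swings into the box; clears the 18 mm pad above 0.95 rad. A spring shuts it when let go (0.065 N m shut, 0.13 at 1.3 rad: 1 to 4 N on the lever).
- lever_end (a point): Middle of the outer end of the metal lever plate, rigid with the flap, left of the ledge, free below (shut: box x -83, y 88, z 171). Plate 5 mm thick, 44 wide (box y 66 to 110), 100 mm from axle to end; shut, it rises toward the robot at 30 degrees. At a degrees below level the flap is open 30 + a. A fingertip 10 mm above ledge level, front edge at box x -65, opens it about 60 degrees; nearer the axle, more.
- ink_pad: Flat dark tin ink pad, 57 (its x) x 87 (its y) x 18 mm, 70 g, lying on the ledge with its long side across the ledge. Origin: centre of its underside. It slides easily on the waxed ledge; centred it has 7 mm of play to each guide rail.
- rubber_stamp_2: Bystander, loose: small turned wooden rubber stamp standing upright, 32x32x69; stands to the right of the ledge. Origin: centre of the underside.
- rubber_stamp_3: Bystander, loose: turned wooden rubber stamp standing upright, 26x54x69; stands to the left of the ledge. Origin: centre of the underside.
- spool_1: Bystander, loose: wooden spool of twine standing on end, 56 diameter, 52 tall; stands to the left of the ledge. Origin: centre of the underside.
- spool_3: Bystander, loose: small wooden spool of thread standing on end, 46 diameter, 30 tall; stands before the ledge, to the right. Origin: centre of the underside.

How it is judged:
By the outcome, as a careful person would: the job done as asked, in the order asked, and still so for the second after the job is handed in, with the robot touching nothing.
It also fails if it takes over 50 s, if anything falls off the work surface, if the arm or the gripper's body presses on something with over 40 N, if the wrist force passes 120 N, or if a joint passes its speed limit or range.

ROBOT

A 6-joint arm with a two-finger parallel gripper is mounted at the origin on a cart in front of the work surface, level with it; the furniture and walls round the work are solid. World frame = base frame: x ahead of the robot, y to its left, z up, the work surface at z = 0. Lengths are in m, angles in degrees, forces in N, time in s.
With the tool pointing down it reaches from about 0.15 to 0.775 m from the base axis. Payload 6.1 kg.
Tool frame: the origin (TCP) lies at the very end of the fingers, on their centre line; the grasp point (between the pads) lies behind it (r.hold_point_z is the z of the grasp point in the tool frame, in m); z points along the fingers, y is the direction in which the jaws open and shut (so a half turn about z gives the same grasp; the last joint's range is limited). The gripper opens to 85 mm and grips with 20 to 120 N. Pads are 22 mm wide; open, the fingers measure 114 mm over their backs; the gripper's body (76 mm by 85 mm) begins 54 mm behind the grasp point. The pads swing forward as they close: fully open they stand 13 mm farther back than shut.
Start: joints at [-68.526, 7.208, -2.269, 80.523, 0, 90], TCP at [0.192, -0.489, 0.201] pointing down, gripper open.
Joint ranges: [-155.77, 155.77], [-54.66, 111.73], [-72.52, 77.12], [-102.08, 115.82], [-83.92, 84.16], [-180, 180]. Speed limits (degrees/s): [136.94, 136.94, 172.46, 180, 180, 180].

INTERFACE

Orientations are given as a 3x3 rotation matrix whose columns are the frame's x, y, z axes.
In Python, from bench import r, capture, finder gives the robot as it stands.
- The arm moves only by the shell command python3 -m jog 'ROWS' [OPENING]. ROWS is JSON, a list of rows, each an object of numbers: "dx", "dy", "dz": the shift along the tool's x, y, z in mm; "turn": the turn about the tool's z in rad. A call has 1 to 5 rows; each row is the pose to reach, as a shift and turn from the pose commanded when the call began, along the tool's axes at that moment; what a row does not reach only later rows make up. A row lasts 1/10 s, in which the tool goes at most 50 mm and 8.59 degrees, less where a joint would pass 70% of its speed; a pose out of reach is approached as far as the arm can. A call with a gripper value outside its range is refused whole. OPENING is the opening in per cent of the stroke, from 0 (shut) to 100 (fully open), set as the call begins (- or left out, the last holds). The fingers move at their own pace and stop on an object; the grip force is fixed at half the most. Time passes only in rows, so rows that repeat a pose let the fingers close. It gives the time, the measured TCP pose, the force and the opening at its end, in the units of the state.
- r.read_state(): the state, without advancing time (a new reading comes with each control period).
- capture(name): name is "side" or "top"; returns a dict with "image" (480x640x3 uint8, red, green, blue), "range_z" (480x640 float32, m along the optical axis (not along the pixel's ray), 0 where there is no reading), "fov_y" (degrees; the focal length in pixels is half the picture's height over the tangent of half this angle, whatever the lens; pixels are square), "cx", "cy" (the principal point, pixels), "rvec" (rotation vector, rad) and "tvec" (3), from world to camera coordinates, as OpenCV has them. Camera axes: x right, y down, z forward; pixel columns grow to the right and rows downward; lengths in m; the calibration is good to about 2 mm. A picture is of the moment at which its call begins.
- r.close_job(): hands the job in, once; it reports no verdict.
Trained networks look in a picture, given as the dict that the camera call returned (one of the last four; its "shot" number tells which), for a name from the list of things; names that differ only in an ending like _2 or _b are one class to them, and where a whole thing is asked for, a point or a joint stands for the part that bears it (a point fixed in the world has none). Each returns a list of dicts, best first, with "score" (0 to 1); they miss things now and then, are a little off and sometimes report something else, mostly with a low value. They report only what shows in the picture. A call takes as long as a camera call.
- finder.boxes_of(picture, label): "bbox" ([left, top, width, height] as shares, 0 to 1, of the picture: columns of its width, rows of its height, round what is visible of it).
- finder.trace(picture, label): "pixels" (480x640 bool, what is visible of it) and "bbox" ([left, top, width, height] as shares, 0 to 1, of the picture: columns of its width, rows of its height, round what is visible of it).
The state is a dict: "clock": time; "joints": joint angles; "qd": joint speeds; "effort": joint torques, N m; "position": TCP position; "ee_rot": TCP orientation; "force": force on the tool from outside, world axes, zero at the start; "ft_torque": the same for the moment, N m; "opening": finger opening in m.
Only numpy, scipy, OpenCV 4.12 (cv2) and the standard library are available. Lean on these libraries where they do the work, as an engineer would, in place of code of your own. Each camera call takes 0.05 s, during which the arm holds its last target.

## Working session

There is one attempt and no reset: what is moved stays moved. The work goes in short steps, Python scripts to look and compute and a shell command to move; the robot and the scene stay as the last step left them, time stands still between calls to the robot, and variables do not carry over. Pictures are saved under pics/ and viewed, and the job is handed in when it is done.

```bash
mkdir -p pics; ls
cat > h.py <<'E'
import numpy as np, cv2
from bench import r, capture, finder
def K(c):
    f=240/np.tan(np.radians(c["fov_y"])/2); return f
def world(c,u,v,z=None):
    f=K(c); z=c["range_z"][v,u] if z is None else z
    p=np.stack([(u-c["cx"])/f*z,(v-c["cy"])/f*z,z],-1)
    R=cv2.Rodrigues(np.array(c["rvec"]))[0]
    return (p-np.array(c["tvec"]).ravel())@R
def cloud(c):
    v,u=np.mgrid[:480,:640]; return world(c,u,v)
def proj(c,P):
    R=cv2.Rodrigues(np.array(c["rvec"]))[0]; q=np.atleast_2d(P)@R.T+np.array(c["tvec"]).ravel(); f=K(c)
    return np.c_[q[:,0]/q[:,2]*f+c["cx"],q[:,1]/q[:,2]*f+c["cy"]]
E
python3 - <<'E'
from h import *
s=r.read_state(); print(s); print(r.hold_point_z)
for n in("side","top"):
    c=capture(n); cv2.imwrite(f"pics/{n}0.png",c["image"][:,:,::-1]); np.savez(f"{n}0.npz",**c)
    R=cv2.Rodrigues(np.array(c["rvec"]))[0]; print(n,c["fov_y"],c["cx"],c["cy"],-R.T@np.array(c["tvec"]).ravel(),R.tolist())
    for l in ["ink_pad","pad_box","flap","rubber_stamp_2","spool_1"]:
        for d in finder.trace(c,l):
            m=d["pixels"]&(c["range_z"]>0); P=cloud(c)[m]
            print(l,round(d["score"],2),np.round(np.array(d["bbox"])*[640,480,640,480]),m.sum(),np.round(np.median(P,0),3),np.round(np.percentile(P,[2,98],0),3).tolist())
E
```

```text
pics
{'clock': 0.0, 'joints': array([-6.85259479e+01,  7.24242473e+00, -2.32709721e+00,  8.05226923e+01,
       -1.90204094e-03,  9.00004528e+01]), 'qd': array([-0.05960715,  0.01510049, -0.03042156,  0.05401763,  0.01597423,
        0.02537835]), 'effort': array([ 8.49888966e-04, -4.35917437e+01,  3.52922308e+01,  1.73563790e-02,
        1.44461467e-06, -1.15364008e-05]), 'position': array([ 0.19201651, -0.48813998,  0.20041239]), 'ee_rot': array([[ 9.30586326e-01,  3.66071995e-01, -6.20076740e-04],
       [ 3.66072519e-01, -9.30585141e-01,  1.48556747e-03],
       [-3.32095543e-05, -1.60944182e-03, -9.99998704e-01]]), 'force': array([ 0.24712691, -0.24690182, -0.30868016]), 'ft_torque': array([-0.02650082,  0.00366691, -0.03884809]), 'opening': 0.08513981029793902}
-0.0187
side 50.51759258503533 320.17017503209087 238.7016134744206 [ 0.36646147 -0.49815992  0.51123994] [[0.9757814627423858, -0.21712242422948783, 0.026615594395770603], [-0.07747591292294678, -0.45681944066506114, -0.8861791475470502], [0.2045678857618806, 0.862655117371462, -0.4625777000545348]]
ink_pad 0.97 [296. 2
[... 1185 characters left out ...]
0.093] [[0.506, 0.16, 0.089], [0.567, 0.243, 0.096]]
pad_box 0.69 [249. 125. 121. 173.] 11944 [0.603 0.225 0.14 ] [[0.478, 0.146, 0.072], [0.707, 0.307, 0.171]]
flap 0.88 [250. 209. 101.  65.] 1969 [0.549 0.288 0.144] [[0.499, 0.179, 0.085], [0.605, 0.316, 0.172]]
rubber_stamp_2 0.65 [223. 286.  31.  21.] 491 [0.465 0.341 0.02 ] [[0.452, 0.32, 0.015], [0.481, 0.37, 0.069]]
rubber_stamp_2 0.64 [367. 230.  22.  23.] 374 [0.564 0.114 0.021] [[0.553, 0.096, 0.008], [0.58, 0.126, 0.069]]
spool_1 0.89 [377. 281.  31.  27.] 677 [0.477 0.082 0.029] [[0.456, 0.06, -0.003], [0.498, 0.102, 0.033]]
spool_1 0.56 [215. 247.  34.  36.] 1027 [0.52  0.357 0.052] [[0.496, 0.333, 0.002], [0.547, 0.383, 0.055]]
```

Run:
```python
import cv2
for n,(x0,y0,x1,y1) in {"side":(220,160,480,380),"top":(190,100,430,320)}.items():
    i=cv2.imread(f"pics/{n}0.png")[y0:y1,x0:x1]; cv2.imwrite(f"pics/{n}0c.png",cv2.resize(i,None,fx=2.7,fy=2.7,interpolation=cv2.INTER_CUBIC)[:600,:800])
```

```text
(no output)
```

View pics/side0c.png

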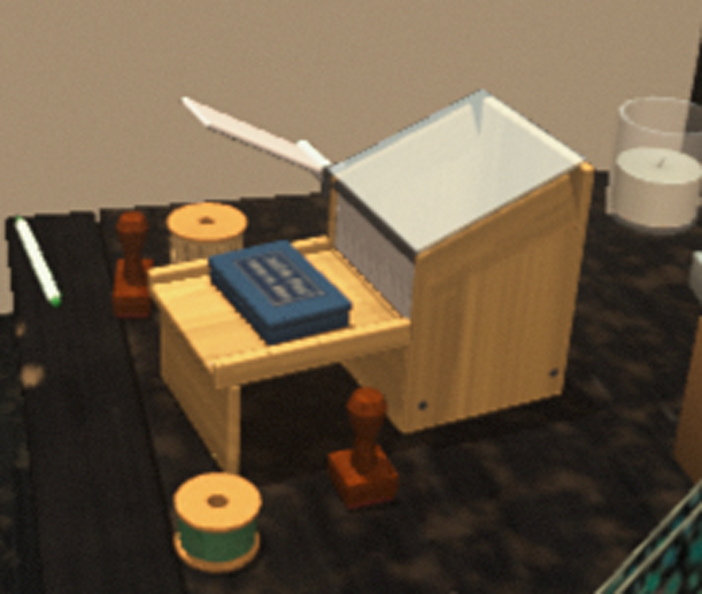

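View pics/top0c.png

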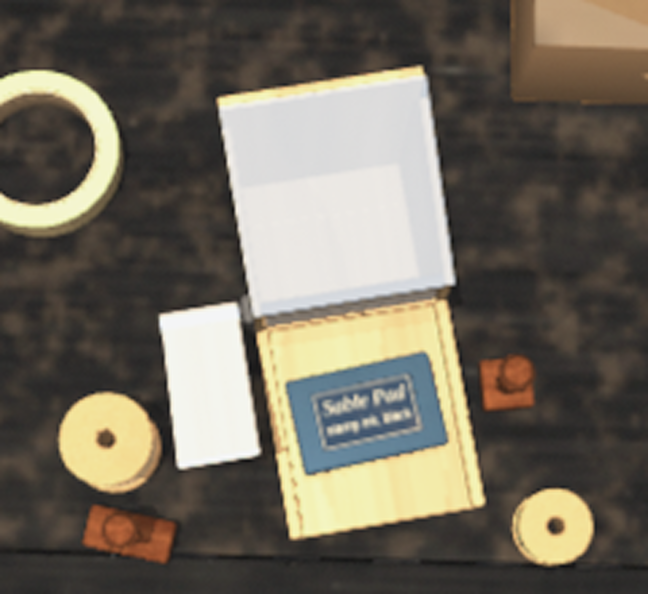

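View pics/side0.png

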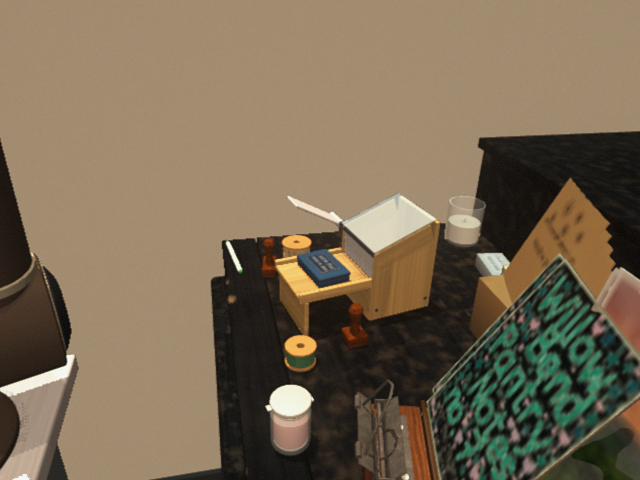

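The side picture shows the pad lying lengthwise across the ledge (crop ~280,290), the lever up and the flap shut. In the top picture the box is yawed slightly to the left. Next I'll fit the box pose and check for obstacles on the way in.

```bash
cat > fit.py <<'E'
from h import *
from scipy.optimize import least_squares
T=dict(np.load("top0.npz")); S=dict(np.load("side0.npz"))
def bx(p,P):
    x,y,a=p; P=np.atleast_2d(P)/1000.; c,s=np.cos(a),np.sin(a)
    return P@np.array([[c,s,0],[-s,c,0],[0,0,1]])+[x,y,0]
E
python3 - <<'E'
from fit import *
t=lambda u,v:(190+u/2.7,100+v/2.7); s=lambda u,v:(220+u/2.7,160+v/2.7)
obs=[(T,(-125,58,83),t(291,537)),(T,(-125,-58,83),t(485,503)),
 (S,(-125,58,83),s(150,272)),(S,(-125,-58,83),s(214,366)),(S,(0,-58,83),s(410,322)),
 (T,(-83,110,171),t(180,468)),(T,(-83,66,171),t(260,455)),(S,(-83,110,171),s(182,98)),]
f=lambda p:np.concatenate([proj(c,bx(p,P))[0]-o for c,P,o in obs])
q=least_squares(f,[.6,.22,.1],loss='soft_l1'); print(q.x,np.degrees(q.x[2]),np.round(q.fun,1))
p=q.x; np.save("box.npy",p)
for n,c,(x0,y0,x1,y1) in (("side",S,(220,160,480,380)),("top",T,(190,100,430,320))):
    i=cv2.resize(c["image"][y0:y1,x0:x1,::-1].copy(),None,fx=2.7,fy=2.7)
    for L in ([(-125,58,83),(0,58,83)],[(-125,-58,83),(0,-58,83)],[(-125,-58,83),(-125,58,83)],[(-125,50.5,83),(0,50.5,83)],[(0,53,75),(0,-53,75),(0,-53,132),(0,53,132),(0,53,75)],[(-83,110,171),(-83,66,171),(4,66,121),(4,110,121),(-83,110,171)]):
        w=proj(c,bx(p,L)); cv2.polylines(i,[np.int32((w-[x0,y0])*2.7)],False,(0,0,255),1)
    cv2.imwrite(f"pics/{n}fit.png",i)
# pad
for c in (T,S):
    C=cloud(c); C=C[np.isfinite(C).all(-1)&(c["range_z"]>0)].reshape(-1,3)
    a=p[2]; B=(C-[p[0],p[1],0])@np.array([[np.cos(a),-np.sin(a),0],[np.sin(a),np.cos(a),0],[0,0,1]])*1000
    m=(abs(B[:,1])<48)&(B[:,0]>-120)&(B[:,0]<-10)&(B[:,2]>87)&(B[:,2]<100)
    Q=B[m]; print(m.sum(),np.percentile(Q,[1,50,99],0).round(1)); print(cv2.minAreaRect(Q[:,:2].astype(np.float32)))
# obstacles on the way
C=cloud(T); C=C[T["range_z"]>0].reshape(-1,3)
for y0 in np.arange(-.6,.5,.1):
  row=[]
  for x0 in np.arange(-.0,.9,.1):
    m=(C[:,0]>=x0)&(C[:,0]<x0+.1)&(C[:,1]>=y0)&(C[:,1]<y0+.1); row.append(round(float(np.percentile(C[m,2],99.5)),2) if m.sum()>20 else None)
  print(round(y0,1),row)
cv2.imwrite("pics/top0f.png",T["image"][:,:,::-1])
E
```

```text
[0.59657212 0.20970214 0.19471062] 11.156096622243766 [ 0.3 -0.1  0.8  0.2 -1.9 -2.  -0.2 -0.9  0.3 -0.7 -0.1 -0.6  0.9 -0.9
 -1.2 -0.5]
1951 [[-88.5 -38.2  89.2]
 [-60.5   4.5  93. ]
 [-31.6  46.6  96.3]]
((-59.75365447998047, 4.12841796875), (57.04877471923828, 86.93421936035156), 3.179077625274658)
1043 [[-89.1 -43.1  87.4]
 [-62.4  -5.8  92.7]
 [-32.1  42.8  94.6]]
((-59.89000701904297, 0.5832366943359375), (57.8719367980957, 89.811767578125), 3.3644826412200928)
-0.6 [-0.89, -0.89, -0.89, None, None, None, None, None, None]
-0.5 [-0.89, -0.89, -0.89, -0.09, None, None, None, None, None]
-0.4 [-0.89, -0.89, -0.89, 0.0, 0.01, 0.01, 0.1, None, 0.0]
-0.3 [-0.89, -0.89, -0.89, 0.0, 0.01, 0.04, 0.22, 0.27, 0.0]
-0.2 [-0.79, -0.26, -0.89, 0.0, 0.06, 0.12, 0.2, 0.27, None]
-0.1 [None, -0.25, -0.89, 0.0, 0.07, 0.1, 0.15, 0.24, 0.27]
-0.0 [None, -0.24, -0.89, 0.0, 0.03, 0.02, 0.0, 0.18, 0.27]
0.1 [-0.34, -0.25, -0.89, 0.0, 0.08, 0.1, 0.17, 0.17, 0.14]
0.2 [-0.89, -0.89, -0.89, 0.0, 0.17, 0.17, 0.17, 0.17, 0.03]
0.3 [-0.89, -0.89, -0.89, 0.0, 0.07, 0.17, 0.03, 0.03, 0.09]
0.4 [-0.89, -0.89, -0.89, 0.01, 0.01, 0.0, 0.03, 0.03, 0.09]
```

View pics/sidefit.png

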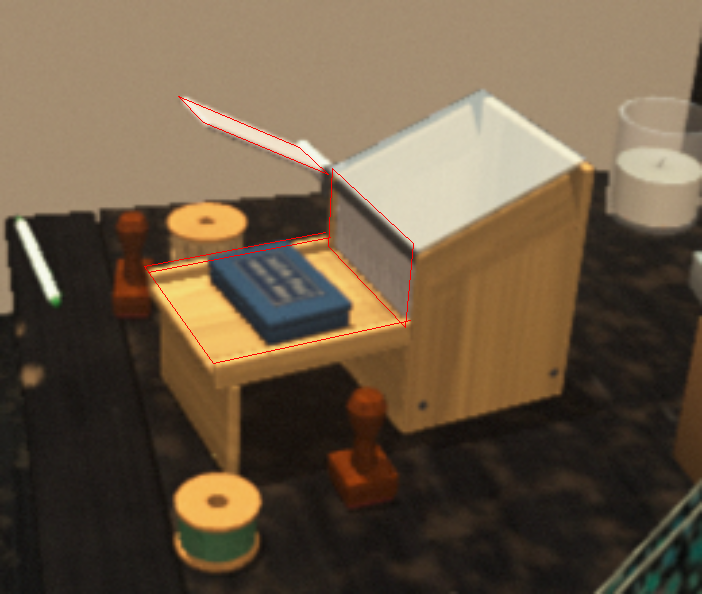

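View pics/topfit.png

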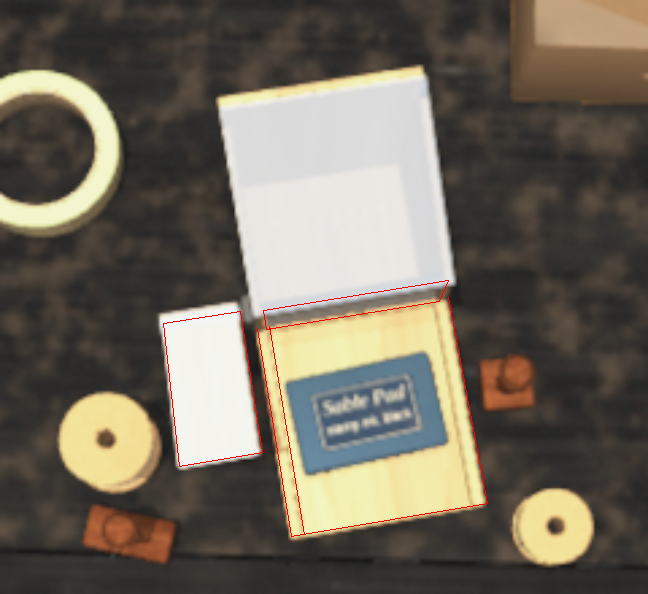

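View pics/top0f.png

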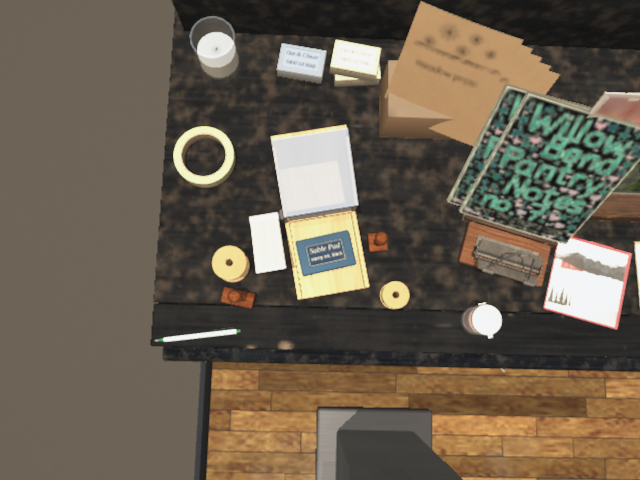

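Fit residuals are below 2 px, and the overlay matches the ledge, rails and lever. Pad centre in the box frame is about (-60, 2) mm, yawed about 3°.

Plan:
1. Hold the gripper fully open, with the left finger forward of the right by a 25° turn, so it lands on the lever while the right finger comes down behind the pad.
2. Push forward while turning the other way.

First I'll raise and turn.

```bash
cat > where.py <<'E'
import sys
from h import *
def where(target=None):
    p=np.load("box.npy"); a=p[2]; s=r.read_state()
    R=s["ee_rot"]; P=s["position"]; A=np.array([[np.cos(a),-np.sin(a),0],[np.sin(a),np.cos(a),0],[0,0,1]])
    b=(P-[p[0],p[1],0])@A*1000; yaw=np.degrees(np.arctan2(R[1,0],R[0,0])-a)%360-180
    f=lambda k:b+k*50*(A.T@R[:,1])
    print("t",round(s["clock"],2),"box",b.round(1),"th",round(yaw,1),"L",f(1).round(0),"P",f(-1).round(0),"F",s["force"].round(1),"open",round(s["opening"]*1000,1),"j",np.round(s["joints"],0))
    if target:
        x,y,z,th=target; d=A@(np.array([x,y,z])-b); print("jog",(R.T@d).round(1),"turn",round(-np.radians((th-yaw+180)%360-180),3))
if __name__=="__main__": where([float(v) for v in sys.argv[1:]] or None)
E
python3 -m jog '[{"dz":-20,"turn":-0.14},{"dz":-40,"turn":-0.28},{"dz":-60,"turn":-0.42},{"dz":-80,"turn":-0.56},{"dz":-80,"turn":-0.70}]' 100
python3 -m jog '[{"turn":-0.14},{"turn":-0.28},{"turn":-0.42},{"turn":-0.56},{"turn":-0.70}]'
python3 -m jog '[{"turn":-0.14},{"turn":-0.28},{"turn":-0.42},{"turn":-0.56},{"turn":-0.70}]'
python3 -m jog '[{"turn":-0.14},{"turn":-0.28},{"turn":-0.42},{"turn":-0.42}]'
python3 where.py -88 43 250 -25
```

```text
t 0.6 box [-531.9 -606.8  201.2] th -169.7 L [-523. -656.  201.] P [-541. -558.  201.] F [0.8 0.6 0.2] open 85.6 j [-69.   7.  -2.  81.  -0.  90.]
jog [ 553.1 -559.8  -48.8] turn -2.525schema error: expected keys dx, dy, dz, turn
schema error: expected keys dx, dy, dz, turn
schema error: expected keys dx, dy, dz, turn
schema error: expected keys dx, dy, dz, turn
```

```bash
python3 -m jog '[{"dx":0,"dy":0,"dz":-20,"turn":-0.14},{"dx":0,"dy":0,"dz":-40,"turn":-0.28},{"dx":0,"dy":0,"dz":-60,"turn":-0.42},{"dx":0,"dy":0,"dz":-80,"turn":-0.56},{"dx":0,"dy":0,"dz":-80,"turn":-0.70}]' 100
python3 -m jog '[{"dx":0,"dy":0,"dz":0,"turn":-0.14},{"dx":0,"dy":0,"dz":0,"turn":-0.28},{"dx":0,"dy":0,"dz":0,"turn":-0.42},{"dx":0,"dy":0,"dz":0,"turn":-0.56},{"dx":0,"dy":0,"dz":0,"turn":-0.70}]'
python3 -m jog '[{"dx":0,"dy":0,"dz":0,"turn":-0.14},{"dx":0,"dy":0,"dz":0,"turn":-0.28},{"dx":0,"dy":0,"dz":0,"turn":-0.42},{"dx":0,"dy":0,"dz":0,"turn":-0.56},{"dx":0,"dy":0,"dz":0,"turn":-0.70}]'
python3 -m jog '[{"dx":0,"dy":0,"dz":0,"turn":-0.14},{"dx":0,"dy":0,"dz":0,"turn":-0.28},{"dx":0,"dy":0,"dz":0,"turn":-0.42},{"dx":0,"dy":0,"dz":0,"turn":-0.42}]'
python3 where.py -88 43 250 -25
```

```text
clock: 1.1
position: [0.1925, -0.4894, 0.2841]
ee_rot: [[0.471, 0.882, 0.002], [0.882, -0.471, -0.004], [-0.003, 0.003, -1.0]]
force: [0.2, 0.0, -0.8]
opening: 0.0854
clock: 1.6
position: [0.1922, -0.4885, 0.2812]
ee_rot: [[-0.208, 0.978, -0.0], [0.978, 0.208, -0.0], [-0.0, -0.0, -1.0]]
force: [0.6, -1.2, -0.6]
opening: 0.0854
clock: 2.1
position: [0.1922, -0.4886, 0.2812]
ee_rot: [[-0.789, 0.614, 0.0], [0.614, 0.789, -0.0], [-0.0, -0.0, -1.0]]
force: [0.8, -0.2, -0.0]
opening: 0.0855
clock: 2.5
position: [0.1922, -0.4885, 0.2812]
ee_rot: [[-0.97, 0.244, 0.0], [0.244, 0.97, -0.0], [-0.0, -0.0, -1.0]]
force: [0.0, -0.5, -0.6]
opening: 0.0856
t 2.5 box [-531.8 -606.8  281.2] th -25.3 L [-510. -562.  281.] P [-553. -652.  281.] F [ 0.  -0.5 -0.6] open 85.6 j [-69.   8.   9.  91.   0. -54.]
jog [-123.9  777.1   31.2] turn -0.005
```

```bash
python3 -m jog '[{"dx":-7,"dy":45,"dz":0,"turn":0},{"dx":-14,"dy":90,"dz":0,"turn":0},{"dx":-21,"dy":135,"dz":0,"turn":0},{"dx":-28,"dy":180,"dz":0,"turn":0},{"dx":-35,"dy":225,"dz":0,"turn":0}]'
python3 -m jog '[{"dx":-7,"dy":45,"dz":0,"turn":0},{"dx":-14,"dy":90,"dz":0,"turn":0},{"dx":-21,"dy":135,"dz":0,"turn":0},{"dx":-28,"dy":180,"dz":0,"turn":0},{"dx":-35,"dy":225,"dz":0,"turn":0}]'
python3 -m jog '[{"dx":-7,"dy":45,"dz":0,"turn":0},{"dx":-14,"dy":90,"dz":0,"turn":0},{"dx":-21,"dy":135,"dz":0,"turn":0},{"dx":-28,"dy":180,"dz":0,"turn":0},{"dx":-35,"dy":225,"dz":0,"turn":0}]'
python3 where.py -88 43 250 -25
```

```text
clock: 3.0
position: [0.2813, -0.2773, 0.2813]
ee_rot: [[-0.969, 0.249, 0.001], [0.249, 0.969, -0.0], [-0.001, -0.0, -1.0]]
force: [1.3, -0.6, 0.1]
opening: 0.0856
clock: 3.5
position: [0.3703, -0.0675, 0.2815]
ee_rot: [[-0.969, 0.248, 0.001], [0.248, 0.969, -0.0], [-0.001, 0.0, -1.0]]
force: [0.7, -0.2, -0.1]
opening: 0.0857
clock: 4.0
position: [0.4593, 0.1424, 0.2814]
ee_rot: [[-0.969, 0.248, 0.001], [0.248, 0.969, 0.0], [-0.001, 0.0, -1.0]]
force: [0.2, -0.4, 1.2]
opening: 0.0854
t 4.0 box [-147.7  -39.5  281.4] th -25.5 L [-126.    6.  281.] P [-169.  -85.  281.] F [ 0.2 -0.4  1.2] open 85.4 j [17.  3.  3. 90. -0. 32.]
jog [-18.4 100.1  31.4] turn -0.008
```

```bash
python3 -m jog '[{"dx":-8,"dy":45,"dz":10,"turn":0},{"dx":-16,"dy":85,"dz":25,"turn":0},{"dx":-18,"dy":100,"dz":31,"turn":-0.008},{"dx":-18,"dy":100,"dz":31,"turn":-0.008}]'
python3 where.py -88 43 250 -25
python3 - <<'E'
from h import *
for n in("side","top"):
    c=capture(n); np.savez(f"{n}1.npz",**c); cv2.imwrite(f"pics/{n}1.png",c["image"][:,:,::-1])
E
```

```text
clock: 4.4
position: [0.5006, 0.2343, 0.2482]
ee_rot: [[-0.972, 0.236, -0.003], [0.236, 0.972, -0.001], [0.003, -0.002, -1.0]]
force: [-0.4, -1.2, 0.5]
opening: 0.0848
t 4.4 box [-89.4  42.7 248.2] th -24.8 L [-68.  88. 248.] P [-110.   -3.  248.] F [-0.4 -1.2  0.5] open 84.8 j [25. 11.  8. 87.  0. 39.]
jog [-1.1  0.8 -1.8] turn 0.003
```

View pics/side1.png

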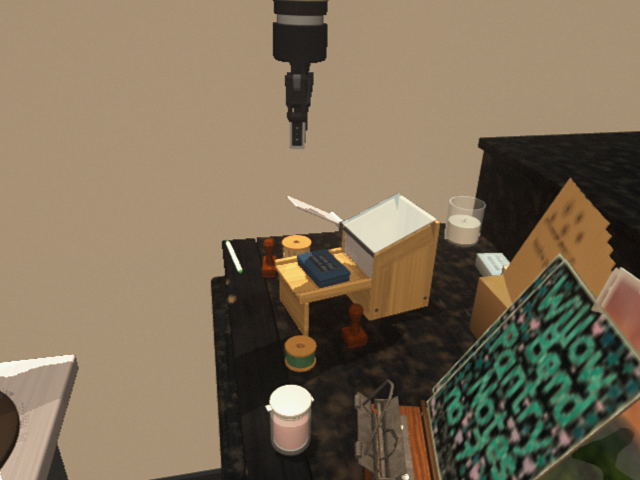

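View pics/top1.png

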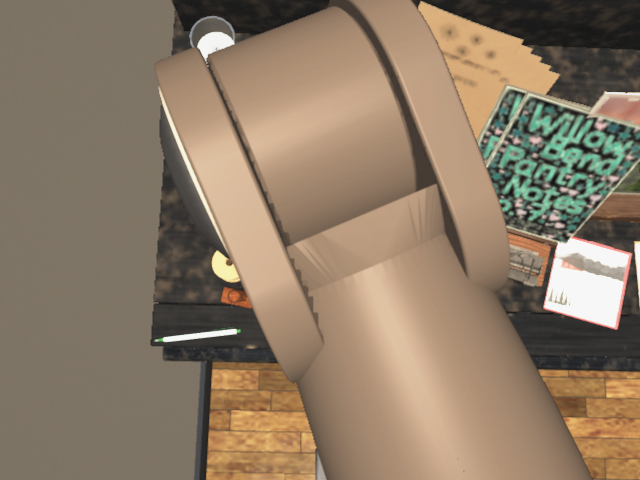

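Side view: the right finger's tip is at about (297,149), above the ledge. The top view is blocked by the arm. I'll measure the real tip height.

Run:
```python
from h import *
c=dict(np.load("side1.npz")); p=np.load("box.npy"); a=p[2]; A=np.array([[np.cos(a),-np.sin(a),0],[np.sin(a),np.cos(a),0],[0,0,1]])
B=(cloud(c)-[p[0],p[1],0])@A*1000
for v in range(118,154,3): print(v,[(u,B[v,u].round(0).astype(int).tolist()) for u in (290,294,298,302,306) if 0.3<c["range_z"][v,u]<1.0])
```

```text
118 [(290, [-126, -22, 340]), (294, [-120, -22, 340]), (298, [-115, -25, 340]), (302, [-111, -29, 341]), (306, [-98, -10, 335])]
121 [(290, [-119, -3, 331]), (294, [-116, -12, 333]), (298, [-112, -15, 334]), (302, [-104, -12, 332]), (306, [-61, 78, 306])]
124 [(290, [-117, 0, 326]), (294, [-114, -7, 328]), (298, [-110, -10, 328]), (302, [-104, -10, 328]), (306, [-61, 78, 302])]
127 [(290, [-116, 3, 321]), (294, [-114, -7, 324]), (298, [-108, -7, 323]), (302, [-103, -8, 323]), (306, [-62, 77, 297])]
130 [(290, [-117, 2, 317]), (294, [-114, -6, 319]), (298, [-109, -9, 319]), (302, [-102, -7, 318]), (306, [-61, 78, 292])]
133 [(290, [-117, 2, 313]), (294, [-114, -6, 315]), (298, [-110, -10, 316]), (302, [-103, -8, 314])]
136 [(290, [-117, 0, 309]), (294, [-114, -8, 311]), (298, [-109, -9, 311]), (302, [-102, -7, 310])]
139 [(290, [-116, 3, 304]), (294, [-114, -6, 306]), (298, [-108, -8, 306]), (302, [-101, -4, 305])]
142 [(290, [-117, 1, 301]), (294, [-114, -8, 303]), (298, [-109, -10, 303]), (302, [-101, -4, 300])]
145 [(290, [-116, 4, 295]), (294, [-113, -4, 297]), (298, [-108, -8, 298]), (302, [-101, -4, 296])]
148 [(294, [-112, 0, 292]), (298, [-107, -4, 292]), (302, [-102, -6, 292])]
151 []
```

Run:
```python
from fit import *
p=np.load("box.npy"); c=dict(np.load("side1.npz"))
for z in (248,261,290): print(z,proj(c,bx(p,(-110,-3,z)))[0].round(0))
c=capture("side"); print(c["shot"],np.array(c["tvec"]),S["tvec"],c["rvec"],S["rvec"]); C=cloud(c)
i=c["image"][90:270,220:400,::-1]; cv2.imwrite("pics/side2.png",cv2.resize(i,None,fx=3.3,fy=3.3))
print(np.median(C[145:148,294:300].reshape(-1,3),0), r.read_state()["position"], r.read_state()["ee_rot"].round(3).tolist(),r.read_state()["joints"])
# table height check side
for u,v in ((310,440),(330,385),(250,300)): print(C[v,u].round(3))
```

```text
248 [296. 178.]
261 [296. 169.]
290 [296. 150.]
5 [-0.47935495  0.25387298  0.59126215] [-0.47935495  0.25387298  0.59126215] [ 2.04509982 -0.20809874  0.16330367] [ 2.04509982 -0.20809874  0.16330367]
[0.49029441 0.18465002 0.2953189 ] [0.50050688 0.23202562 0.25090021] [[-0.971, 0.238, 0.0], [0.238, 0.971, -0.0], [-0.0, -0.0, -1.0]] [ 2.48818422e+01  1.05178958e+01  7.86508002e+00  8.73305161e+01
 -1.74271624e-02  3.86719980e+01]
[ 0.462 -0.073  0.007]
[ 0.51   0.021 -0.001]
[ 0.421  0.251 -0.001]
```

View pics/side2.png

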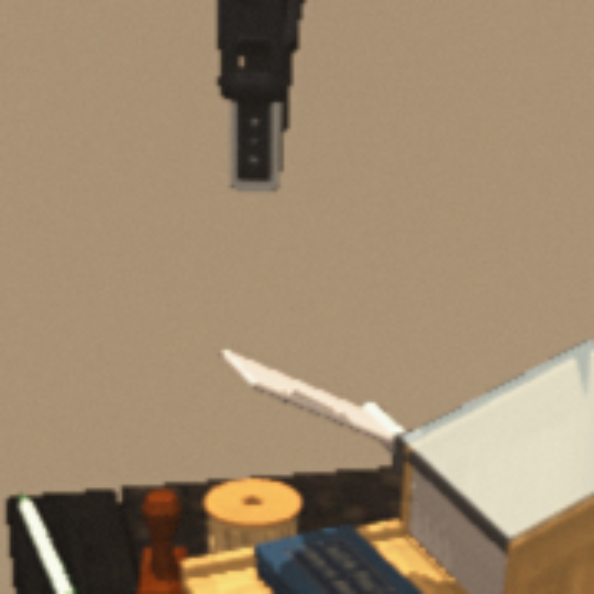

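Run:
```python
from h import *
c=dict(np.load("side1.npz")); p=np.load("box.npy"); a=p[2]; A=np.array([[np.cos(a),-np.sin(a),0],[np.sin(a),np.cos(a),0],[0,0,1]])
B=(cloud(c)-[p[0],p[1],0])@A*1000
for v in range(20,150,5):
    m=[u for u in range(260,340) if 0.3<c["range_z"][v,u]<1.1 and B[v,u,2]>200]
    if m: print(v,m[0],m[-1],B[v,m[0]].round(0),B[v,m[len(m)//2]].round(0),B[v,m[-1]].round(0))
```

```text
20 260 339 [-46. 350. 430.] [-98.  14. 457.] [104. 316. 432.]
25 260 339 [-47. 347. 421.] [-99.  11. 451.] [105. 317. 423.]
30 260 339 [-47. 347. 413.] [-100.    9.  445.] [104. 315. 414.]
35 261 339 [-46. 345. 404.] [-101.    8.  439.] [106. 318. 404.]
40 260 339 [-48. 346. 395.] [-101.    9.  433.] [105. 314. 395.]
45 260 339 [-49. 343. 386.] [-100.    9.  427.] [106. 316. 386.]
50 260 339 [-49. 346. 377.] [-101.    6.  421.] [107. 318. 376.]
55 260 339 [-48. 347. 368.] [-102.    7.  415.] [108. 318. 367.]
60 260 339 [-48. 349. 358.] [-101.    5.  409.] [106. 314. 358.]
65 260 339 [-49. 346. 349.] [-100.    8.  402.] [106. 313. 348.]
70 260 339 [-49. 347. 340.] [-100.    8.  396.] [108. 315. 338.]
75 260 339 [-50. 346. 330.] [-112.  -17.  394.] [106. 312. 329.]
80 260 339 [-51. 344. 321.] [-111.  -21.  388.] [108. 313. 319.]
85 260 339 [-50. 348. 311.] [-112.  -23.  382.] [108. 314. 309.]
90 260 339 [-50. 349. 301.] [-111.  -21.  376.] [110. 316. 298.]
95 260 339 [-52. 344. 292.] [-112.  -23.  370.] [108. 311. 289.]
100 260 339 [-51. 346. 282.] [-112.  -24.  363.] [110. 314. 278.]
105 260 339 [-51. 348. 271.] [-101.    6.  350.] [111. 315. 268.]
110 260 339 [-51. 349. 261.] [-70.  82. 323.] [112. 316. 257.]
115 260 339 [-53. 343. 252.] [-114.  -28.  345.] [113. 316. 246.]
120 260 339 [-52. 347. 241.] [-113.  -26.  338.] [111. 313. 237.]
125 260 339 [-53. 344. 232.] [-107.  -12.  327.] [110. 309. 227.]
130 260 339 [-53. 347. 220.] [-107.  -11.  320.] [114. 316. 214.]
135 260 339 [-53. 346. 210.] [-107.  -10.  313.] [112. 311. 204.]
140 290 305 [-116.    3.  303.] [-108.   -8.  305.] [-95.  -1. 302.]
145 290 304 [-116.    4.  295.] [-110.   -8.  298.] [-98.  -5. 296.]
```

By the pictures the fingertips stand about 41 mm above the reported TCP, though the x/y positions agree. I'll lower partway and check again rather than trust either figure.

```bash
python3 -m jog '[{"dx":0,"dy":0,"dz":25,"turn":0},{"dx":0,"dy":0,"dz":50,"turn":0},{"dx":0,"dy":0,"dz":65,"turn":0},{"dx":0,"dy":0,"dz":65,"turn":0}]'
python3 where.py -88 43 150 -25
cat > tip.py <<'E'
import sys
from h import *
n=sys.argv[1]
c=capture("side"); p=np.load("box.npy"); a=p[2]; A=np.array([[np.cos(a),-np.sin(a),0],[np.sin(a),np.cos(a),0],[0,0,1]])
B=(cloud(c)-[p[0],p[1],0])@A*1000
i=c["image"][90:290,220:420,::-1]; cv2.imwrite(f"pics/s{n}.png",cv2.resize(i,None,fx=3,fy=3))
np.savez(f"s{n}.npz",**c)
E
python3 tip.py 3
```

```text
clock: 4.95
position: [0.4997, 0.2311, 0.1843]
ee_rot: [[-0.971, 0.239, -0.002], [0.239, 0.971, -0.001], [0.002, -0.001, -1.0]]
force: [-0.2, 0.4, -0.3]
opening: 0.0854
t 4.95 box [-90.9  39.7 184.3] th -25.0 L [-70.  85. 184.] P [-112.   -6.  184.] F [-0.2  0.4 -0.3] open 85.4 j [25. 10. -1. 79. -0. 39.]
jog [-1.3  4.3 34.3] turn 0.0
```

View pics/s3.png

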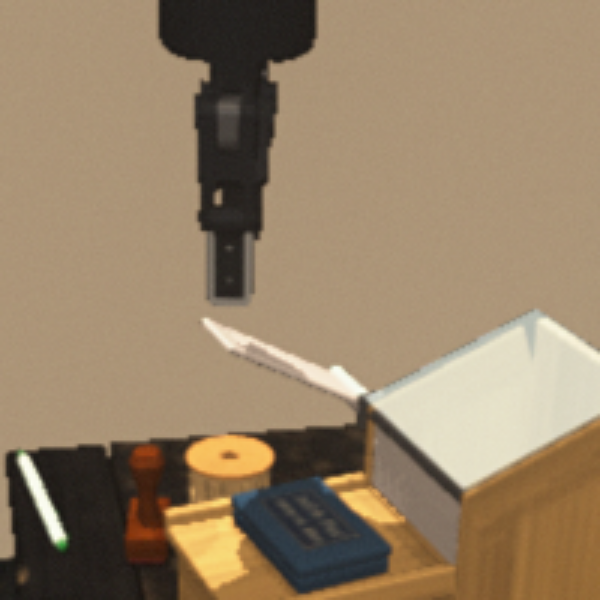

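```bash
python3 - <<'E'
from fit import *
p=np.load("box.npy")
c=dict(np.load("s3.npz"))
for z in (184,200,215,220,225,230): print(z,proj(c,bx(p,(-112,-6,z)))[0].round(1))
E
python3 -m jog '[{"dx":-1,"dy":4,"dz":20,"turn":0},{"dx":-1,"dy":4,"dz":40,"turn":0},{"dx":-1,"dy":4,"dz":44,"turn":0},{"dx":-1,"dy":4,"dz":44,"turn":0}]'
python3 where.py -88 43 100 -25
python3 tip.py 4
```

```text
184 [294.9 218.6]
200 [294.9 208.8]
215 [294.9 199.5]
220 [294.9 196.4]
225 [295.  193.2]
230 [295. 190.]
clock: 5.4
position: [0.5028, 0.2362, 0.1422]
ee_rot: [[-0.971, 0.237, 0.001], [0.237, 0.971, 0.0], [-0.0, 0.0, -1.0]]
force: [0.8, 0.1, -0.5]
opening: 0.0856
t 5.4 box [-86.9  44.1 142.2] th -24.9 L [-66.  89. 142.] P [-108.   -1.  142.] F [ 0.8  0.1 -0.5] open 85.6 j [25. 11. -5. 74. -0. 39.]
jog [ 0.6 -1.5 42.2] turn 0.002
```

View pics/s4.png

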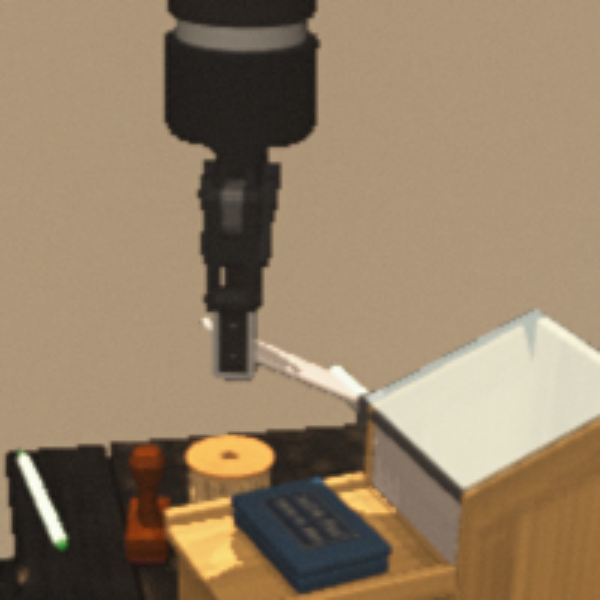

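Confirmed: the TCP reads 142 mm, yet the lever (171) is untouched and the force is about 0. So the tips are about 44 mm above the TCP. I'll go on down in stages.

```bash
python3 -m jog '[{"dx":1,"dy":-1,"dz":15,"turn":0},{"dx":1,"dy":-1,"dz":30,"turn":0},{"dx":1,"dy":-1,"dz":45,"turn":0},{"dx":1,"dy":-1,"dz":60,"turn":0},{"dx":1,"dy":-1,"dz":60,"turn":0}]'
python3 where.py -88 43 45 -25
python3 tip.py 5
```

```text
clock: 5.95
position: [0.5014, 0.2357, 0.0811]
ee_rot: [[-0.972, 0.237, -0.0], [0.237, 0.972, -0.0], [0.0, -0.0, -1.0]]
force: [-0.6, -0.3, 1.9]
opening: 0.0855
t 5.95 box [-88.4  43.9  81.1] th -24.9 L [-67.  89.  81.] P [-109.   -1.   81.] F [-0.6 -0.3  1.9] open 85.5 j [ 25.  12. -12.  66.   0.  39.]
jog [-0.7 -0.6 36.1] turn 0.003
```

View pics/s5.png

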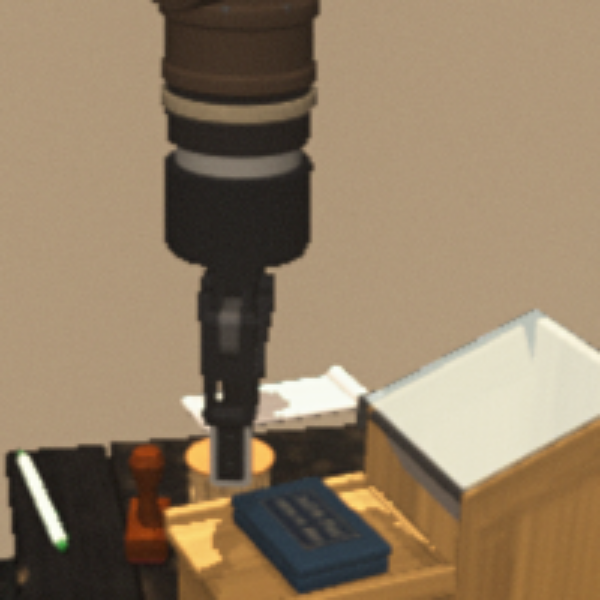

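The lever is going down and the flap is swinging in with 2 N on the finger; the pad hasn't moved. The right fingertip (crop ~230,485) is behind the pad.

```bash
python3 -m jog '[{"dx":0,"dy":-1,"dz":12,"turn":0},{"dx":0,"dy":-1,"dz":24,"turn":0},{"dx":0,"dy":-1,"dz":32,"turn":0},{"dx":0,"dy":-1,"dz":32,"turn":0}]'
python3 where.py -88 43 40 -25
python3 tip.py 6
python3 - <<'E'
from fit import *
p=np.load("box.npy")
c=dict(np.load("s6.npz"))
for z in (80,85,90,95,100): print(z,(proj(c,bx(p,(-108,-6,z)))[0]-[220,90])*3)
E
```

```text
clock: 6.4
position: [0.5003, 0.2344, 0.0477]
ee_rot: [[-0.972, 0.237, -0.002], [0.237, 0.972, -0.001], [0.002, -0.001, -1.0]]
force: [-0.4, 1.1, 0.9]
opening: 0.0851
t 6.4 box [-89.6  42.9  47.7] th -24.8 L [-69.  88.  48.] P [-111.   -2.   48.] F [-0.4  1.1  0.9] open 85.1 j [ 25.  13. -15.  62.   0.  39.]
jog [-1.4  0.8  7.7] turn 0.003
80 [230.88529961 561.24649284]
85 [230.93718285 553.23099031]
90 [230.9893631  545.16960083]
95 [231.04184293 537.06192922]
100 [231.09462493 528.90757577]
```

View pics/s6.png

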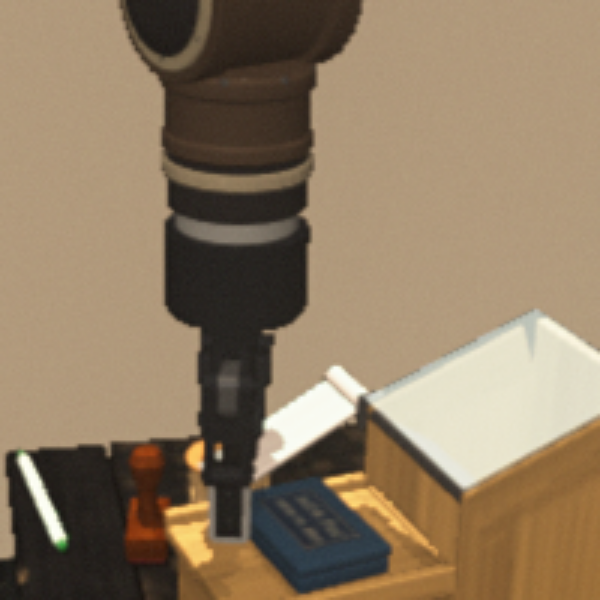

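```bash
python3 -m jog '[{"dx":-1,"dy":1,"dz":5,"turn":0},{"dx":-1,"dy":1,"dz":9,"turn":0},{"dx":-1,"dy":1,"dz":9,"turn":0}]'
python3 where.py -80 43 39 -22
python3 tip.py 7
python3 - <<'E'
from h import *
c=capture("top"); cv2.imwrite("pics/t7.png",c["image"][:,:,::-1])
E
```

```text
clock: 6.75
position: [0.5025, 0.2357, 0.0398]
ee_rot: [[-0.972, 0.237, -0.0], [0.237, 0.972, 0.0], [0.0, -0.0, -1.0]]
force: [-0.3, 0.2, 1.9]
opening: 0.0853
t 6.75 box [-87.3  43.7  39.8] th -24.8 L [-66.  89.  40.] P [-108.   -2.   40.] F [-0.3  0.2  1.9] open 85.3 j [ 25.  13. -16.  61.   0.  39.]
jog [-6.9  2.5  0.8] turn -0.05
```

View pics/s7.png

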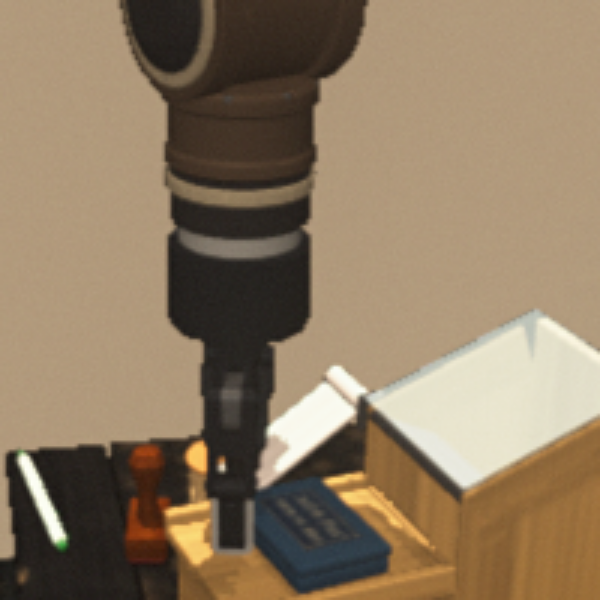

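View pics/t7.png

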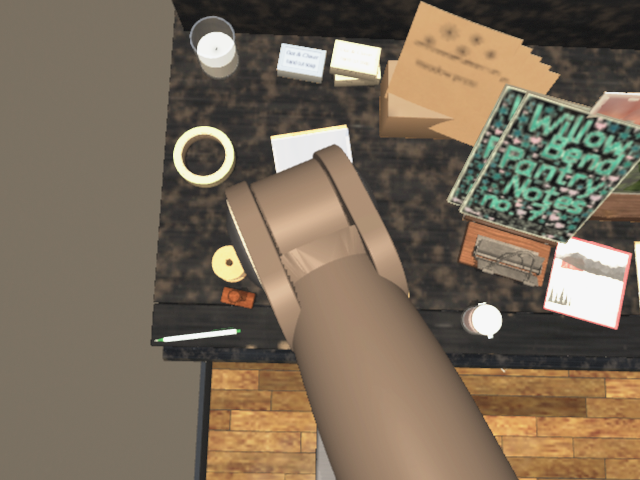

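Tips now at z ≈ 85, flap well open, pad still outside at its original place; spool, stamp unchanged. Check the lever angle, then start the push.

```bash
python3 - <<'E'
from h import *
c=dict(np.load("s7.npz")); p=np.load("box.npy"); a=p[2]; A=np.array([[np.cos(a),-np.sin(a),0],[np.sin(a),np.cos(a),0],[0,0,1]])
B=(cloud(c)-[p[0],p[1],0])@A*1000
Q=np.array([B[90+v//3,220+u//3] for v in range(385,470,3) for u in range(280,350,3)])
Q=Q[(Q[:,1]>60)&(Q[:,1]<115)&(Q[:,2]>60)]; k=np.polyfit(Q[:,0],Q[:,2],1); print(len(Q),Q.min(0),Q.max(0),"flap deg",30+np.degrees(np.arctan(k[0])))
E
python3 where.py -78 46 40 -20; python3 where.py -70 48 40 -12|tail -1;python3 where.py -59 50 40 -4|tail -1
```

```text
440 [-49.89050273  63.2892206   87.54078689] [  1.39327019 109.54564872 126.68520158] flap deg 64.08684239905187
t 6.85 box [-87.4  43.7  40.2] th -24.8 L [-66.  89.  40.] P [-108.   -2.   40.] F [-1.3 -0.6  1.4] open 85.4 j [ 25.  13. -16.  61.   0.  39.]
jog [-7.5  6.   0.2] turn -0.084
jog [-14.   11.2   0.2] turn -0.224
jog [-23.1  17.6   0.2] turn -0.364
```

The flap is 64° open, and 54° is needed. Pushing now.

```bash
python3 -m jog '[{"dx":-4,"dy":3,"dz":0,"turn":-0.04},{"dx":-7.5,"dy":6,"dz":0,"turn":-0.084},{"dx":-11,"dy":8.5,"dz":0,"turn":-0.15},{"dx":-14,"dy":11,"dz":0,"turn":-0.224},{"dx":-14,"dy":11,"dz":0,"turn":-0.224}]'
python3 tip.py 8
python3 where.py -59 50 40 -4; python3 where.py -48.5 51 40 4|tail -1
```

```text
clock: 7.35
position: [0.5186, 0.2429, 0.0401]
ee_rot: [[-1.0, 0.015, -0.001], [0.015, 1.0, -0.0], [0.001, -0.0, -1.0]]
force: [-1.6, -1.1, 0.8]
opening: 0.0854
t 7.4 box [-70.2  47.7  40.1] th -12.1 L [-60.  97.  40.] P [-81.  -1.  40.] F [-1.9 -0.8  1.2] open 85.1 j [ 25.  15. -13.  62.   0.  26.]
jog [-10.5   4.5   0.1] turn -0.141
jog [-20.5   7.7   0.1] turn -0.281
```

View pics/s8.png

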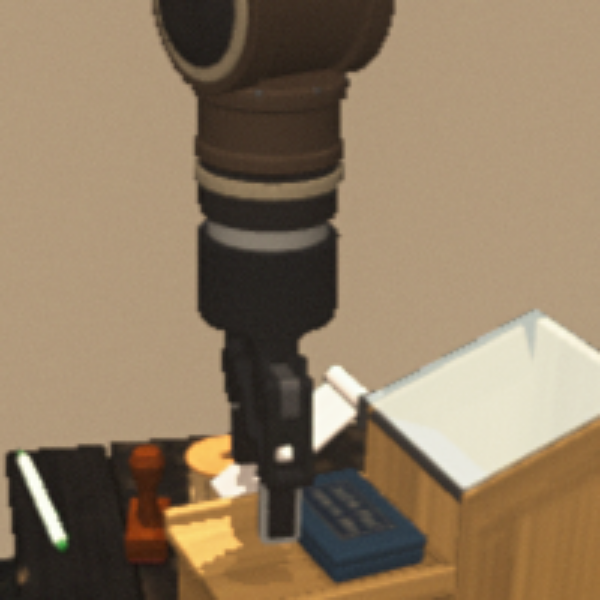

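The pad has slid about 20 mm and is straight; the lever is still down. Continuing.

```bash
python3 -m jog '[{"dx":-5,"dy":2,"dz":0,"turn":-0.07},{"dx":-10.5,"dy":4.5,"dz":0,"turn":-0.14},{"dx":-15.5,"dy":6,"dz":0,"turn":-0.21},{"dx":-20.5,"dy":7.5,"dz":0,"turn":-0.28},{"dx":-20.5,"dy":7.5,"dz":0,"turn":-0.28}]'
python3 tip.py 9
python3 where.py -40.4 52 40 12; python3 where.py -33 52.3 40 15|tail -1
```

```text
clock: 7.9
position: [0.539, 0.2501, 0.0399]
ee_rot: [[-0.965, -0.261, -0.001], [-0.261, 0.965, -0.0], [0.001, -0.0, -1.0]]
force: [-2.5, -1.2, 2.1]
opening: 0.0856
t 7.95 box [-48.7  50.7  40. ] th 3.9 L [-52. 101.  40.] P [-45.   1.  40.] F [-2.2 -0.1  1.6] open 85.3 j [ 25.  17. -10.  63.   0.  10.]
jog [-8.4  0.7  0. ] turn -0.142
jog [-15.8   0.5   0. ] turn -0.194
```

View pics/s9.png

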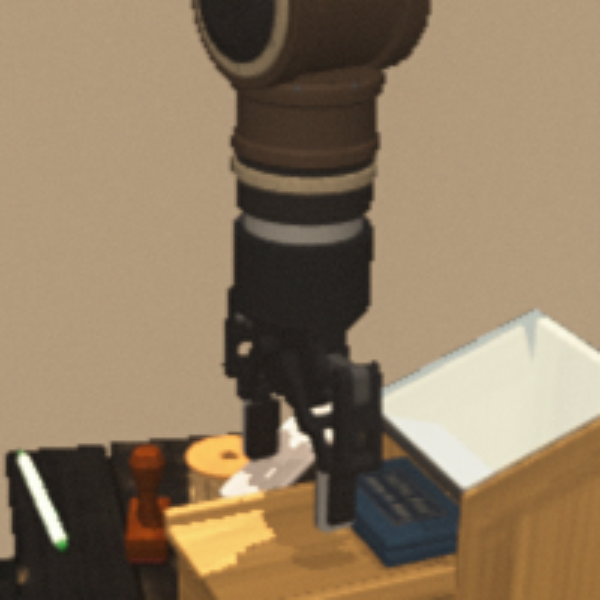

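The pad is entering under the open flap. Now the last stretch.

```bash
python3 -m jog '[{"dx":-4,"dy":0.5,"dz":0,"turn":-0.07},{"dx":-8.4,"dy":0.7,"dz":0,"turn":-0.14},{"dx":-12,"dy":0.6,"dz":0,"turn":-0.17},{"dx":-15.8,"dy":0.5,"dz":0,"turn":-0.19},{"dx":-15.8,"dy":0.5,"dz":0,"turn":-0.19}]'
python3 tip.py 10
python3 where.py -27 52.3 40 15
```

```text
clock: 8.45
position: [0.5542, 0.2547, 0.04]
ee_rot: [[-0.899, -0.438, -0.001], [-0.438, 0.899, -0.0], [0.001, 0.0, -1.0]]
force: [-2.2, -0.9, 1.3]
opening: 0.0856
t 8.5 box [-33.   52.4  40.1] th 14.8 L [-46. 101.  40.] P [-20.   4.  40.] F [-2.1 -1.1  1.2] open 85.6 j [25. 19. -8. 63.  0. -1.]
jog [-5.7 -1.6  0.1] turn -0.003
```

View pics/s10.png

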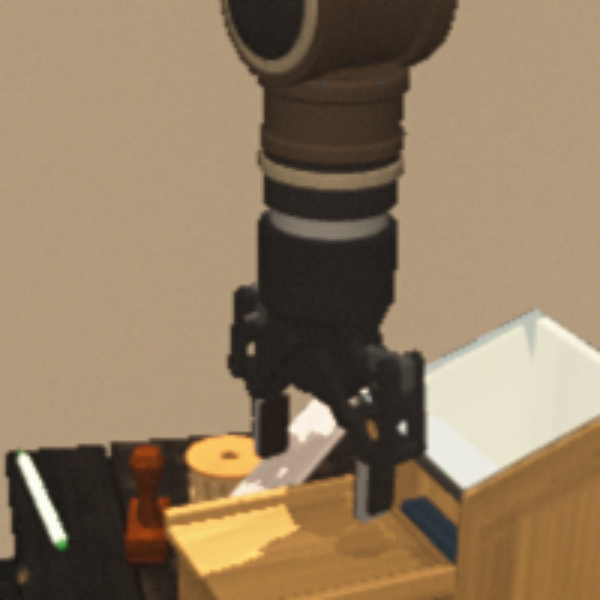

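A blue strip still shows in the mouth (crop ~430,525), so the pad may be mid-tip. I'll wait briefly with the lever held and look again.

```bash
python3 -m jog '[{"dx":0,"dy":0,"dz":0,"turn":0},{"dx":0,"dy":0,"dz":0,"turn":0},{"dx":0,"dy":0,"dz":0,"turn":0}]' | grep force
python3 - <<'E'
from h import *
c=capture("side"); i=c["image"][190:340,320:470,::-1]; cv2.imwrite("pics/z11.png",cv2.resize(i,None,fx=4,fy=4,interpolation=cv2.INTER_CUBIC))
p=np.load("box.npy"); a=p[2]; A=np.array([[np.cos(a),-np.sin(a),0],[np.sin(a),np.cos(a),0],[0,0,1]])
for d in finder.trace(c,"ink_pad")[:2]:
    m=d["pixels"]&(c["range_z"]>0); B=(cloud(c)[m]-[p[0],p[1],0])@A*1000; print(d["score"],m.sum(),np.percentile(B,[5,50,95],0).round(0))
E
```

```text
force: [-3.4, -0.6, 0.4]
```

View pics/z11.png

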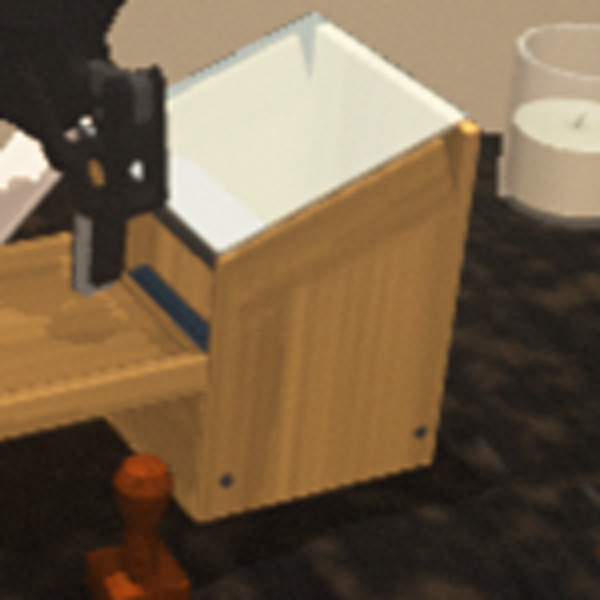

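Run:
```python
from h import *
c=capture("side"); p=np.load("box.npy"); a=p[2]; A=np.array([[np.cos(a),-np.sin(a),0],[np.sin(a),np.cos(a),0],[0,0,1]])
B=(cloud(c)-[p[0],p[1],0])@A*1000
for (u,v) in ((140,272),(155,285),(165,297),(180,310),(195,325),(203,335),(160,275),(180,290),(200,310),(190,280),(150,240),(175,255)):
    print((u,v),B[190+v//4,320+u//4].round(0),c["image"][190+v//4,320+u//4])
```

```text
(140, 272) [22. 42. 63.] [44 50 54]
(155, 285) [23. 32. 62.] [41 48 54]
(165, 297) [23. 22. 61.] [46 51 58]
(180, 310) [24.  8. 62.] [41 48 54]
(195, 325) [24. -3. 61.] [46 53 61]
(203, 335) [ 24. -11.  61.] [39 48 55]
(160, 275) [31. 39. 62.] [96 78 60]
(180, 290) [33. 25. 62.] [128  95  58]
(200, 310) [31.  3. 64.] [117  88  57]
(190, 280) [55. 55. 45.] [156 112  61]
(150, 240) [31. 52. 72.] [129  93  52]
(175, 255) [44. 53. 63.] [152 110  61]
```

The strip measures x ≈ 23, z ≈ 62: the pad has dropped and stands on edge on the floor against the inside front wall (6+57 = 63 mm). Nothing is in the mouth. Backing off a little, then releasing the lever smoothly upward.

```bash
python3 -m jog '[{"dx":6,"dy":0,"dz":0,"turn":0},{"dx":10,"dy":0,"dz":-6,"turn":0},{"dx":10,"dy":0,"dz":-16,"turn":0},{"dx":10,"dy":0,"dz":-28,"turn":0},{"dx":10,"dy":0,"dz":-40,"turn":0}]'|grep force
python3 -m jog '[{"dx":0,"dy":0,"dz":-12,"turn":0},{"dx":0,"dy":0,"dz":-24,"turn":0},{"dx":0,"dy":0,"dz":-36,"turn":0},{"dx":0,"dy":0,"dz":-48,"turn":0},{"dx":0,"dy":0,"dz":-60,"turn":0}]'|grep force
python3 -m jog '[{"dx":0,"dy":0,"dz":-20,"turn":0},{"dx":0,"dy":0,"dz":-45,"turn":0},{"dx":0,"dy":0,"dz":-80,"turn":0},{"dx":0,"dy":0,"dz":-110,"turn":0},{"dx":0,"dy":0,"dz":-110,"turn":0}]'
python3 tip.py 12; python3 where.py
```

```text
force: [0.7, 0.1, 1.2]
force: [0.2, 0.6, -0.6]
clock: 10.45
position: [0.5467, 0.251, 0.2552]
ee_rot: [[-0.898, -0.44, 0.006], [-0.44, 0.898, 0.003], [-0.007, -0.0, -1.0]]
force: [0.3, 0.3, 0.1]
opening: 0.0856
t 10.5 box [-41.4  50.1 252.7] th 14.9 L [-54.  98. 253.] P [-28.   2. 253.] F [ 0.9 -0.2  0.1] open 85.6 j [25. 16. 15. 89.  0. -1.]
```

View pics/s12.png

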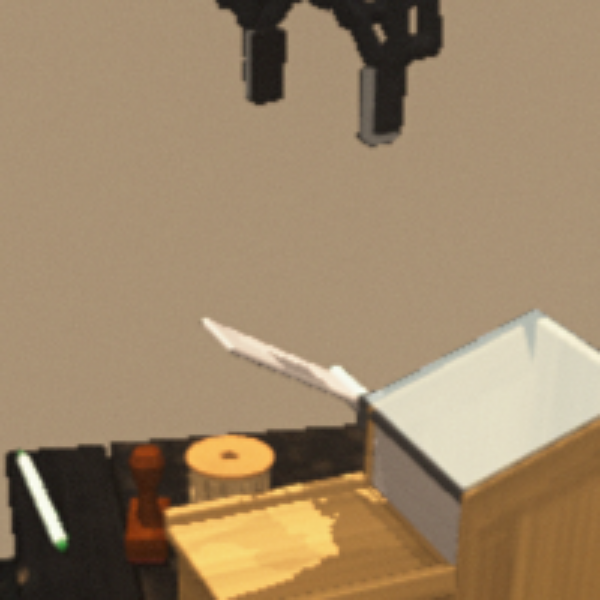

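The flap is shut, the lever is back up and the ledge is empty. I'll move the arm aside for one top-view check.

```bash
python3 -m jog '[{"dx":40,"dy":-25,"dz":-5,"turn":0},{"dx":65,"dy":-65,"dz":-5,"turn":0},{"dx":90,"dy":-105,"dz":-5,"turn":0},{"dx":115,"dy":-145,"dz":-5,"turn":0},{"dx":140,"dy":-185,"dz":-5,"turn":0}]'|grep -A1 posi
python3 -m jog '[{"dx":0,"dy":-40,"dz":0,"turn":0},{"dx":0,"dy":-80,"dz":0,"turn":0},{"dx":0,"dy":-120,"dz":0,"turn":0},{"dx":0,"dy":-120,"dz":0,"turn":0}]'|grep -A1 posi
python3 - <<'E'
from h import *
for n in("side","top"):
    c=capture(n); cv2.imwrite(f"pics/{n}f.png",c["image"][:,:,::-1])
    for l in ["ink_pad","rubber_stamp_2","spool_1"]:
        for d in finder.trace(c,l):
            m=d["pixels"]&(c["range_z"]>0); P=cloud(c)[m]
            print(n,l,round(d["score"],2),m.sum(),np.round(np.median(P,0),3))
E
```

```text
position: [0.4998, 0.0211, 0.254]
ee_rot: [[-0.898, -0.44, -0.002], [-0.44, 0.898, -0.0], [0.002, 0.001, -1.0]]
position: [0.5545, -0.0888, 0.2527]
ee_rot: [[-0.9, -0.436, -0.003], [-0.436, 0.9, -0.001], [0.003, 0.001, -1.0]]
side rubber_stamp_2 0.96 466 [0.466 0.335 0.02 ]
side rubber_stamp_2 0.75 656 [0.567 0.101 0.02 ]
side rubber_stamp_2 0.4 505 [0.519 0.345 0.051]
side spool_1 0.76 502 [0.519 0.346 0.051]
side spool_1 0.61 988 [0.476 0.067 0.028]
top rubber_stamp_2 0.84 355 [0.564 0.115 0.02 ]
top rubber_stamp_2 0.55 457 [0.465 0.341 0.02 ]
top spool_1 0.88 1020 [0.52  0.356 0.052]
top spool_1 0.64 577 [0.477 0.083 0.03 ]
```

View pics/topf.png

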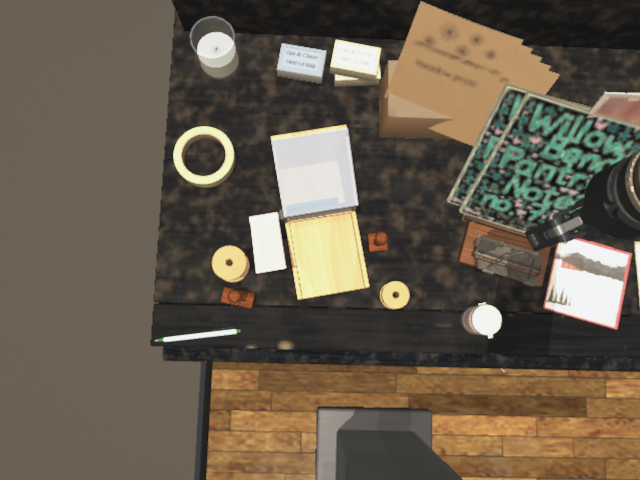

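View pics/sidef.png

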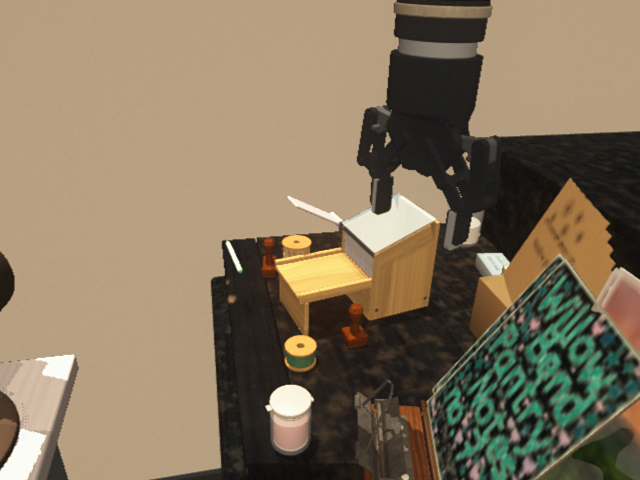

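The top view shows an empty ledge and the pad's bluish edge through the clear roof at about (312,208). The stamps and spools stand within 1 mm of where they were, and the arm touches nothing.

```bash
python3 -c "
from bench import r
s=r.read_state(); print(s['clock'],s['force']); print(r.close_job())"
```

```text
11.8 [-0.04220646  0.15680162  0.35796047]
the job is handed in; nothing more can be done
None
```

The ink pad is in its box, pushed in without being grasped or lifted, and the job is handed in at 11.8 s on the robot's clock. The left finger pressed the lever first, opening the flap to about 64° (54° needed) while the pad was still outside. It held the flap open while the right finger pushed the pad along the ledge through the mouth. The lever was then let up and the flap closed.

- **Last checks:** the ledge is empty, the flap is shut and the lever is up. The stamps and spools are within about 1 mm of where they started. The arm was clear, and the wrist force I read stayed under about 4 N.
- **Pad position:** it did not land flat. Measured just before release, it was standing on edge inside against the front wall, with its top at about z 62 mm, below the ledge at 75. In the final pictures the network no longer detected it, but a bluish edge still shows through the clear roof.
- **Disagreement:** with the gripper open, the real fingertips stood about 44 mm above the reported TCP, more than the 13 mm stated. I went by the camera measurement for the heights.

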